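# Unload the force-sensor ball and hold the beam up

## Task

The force sensor has to be zeroed without load. First tilt the logger's lid up to about 60 degrees from shut so its screen can be read; it stays where you leave it. Then pull the loading beam's spring latch sideways, lift the beam off the ball until its end is at least 60 mm higher than it sat, and finish while still holding it up there with the gripper, leaving the other things on the table undisturbed.

Things in the scene. Friction and masses are not known exactly. Their poses are not given: they have to be found in the camera images.
- rig: Fixed test rig on an aluminium plate 360 x 120 x 10 mm: at one end a black round force sensor with a white disc and a steel ball (44 mm, centre 90 mm up), at the other a two-cheek pivot stand. Origin: centre of the plate's underside; x level from the ball end (x = -140 mm, roughly towards the robot) to the pivot (x = +140 mm), z up. On the left or right of the table.
- beam: Loading beam: aluminium square tube 30 x 30 mm, 280 mm from the hinge to a grey coupler housing (70 x 72 mm) that sits over the ball. About 0.75 kg, give or take 30 percent: 4 to 7 N to lift at the handle; it falls back if let go. Origin 15 mm above the ball's centre; x along the beam to the hinge, z up while down. Hinge axis: the rig's y axis, 280 mm along x, 105 mm above the table.
- coupler_top (a point): Middle of the flat top of the coupler housing, right over the ball, 280 mm from the hinge axis; 122 mm above the table when the beam sits on the ball, 182 mm when it is raised by 60 mm. The beam stops at 0.45 rad, about 120 mm up.
- latch (a joint): Latch travel in m, along the rig's -y, away from the beam: 0 = sprung shut, its flat keeper under the ball's flat underside so the beam cannot rise; clear of the ball from 0.011; stop at 0.018. Keep it pulled until the coupler end has risen about 40 mm. Spring: 5 N at 0, 12 N at the stop.
- latch_handle (a point): Grip point of the latch handle, a black upright paddle 40 mm along the rig's x, 12 mm thick along its y, 48 mm high (top 173 mm above the table), beside the coupler, 49 mm to the rig's -y side of the ball. The point is 151 mm up when the beam is down; the coupler's top is 122 mm up. It moves with the latch and rises with the beam: lifting it lifts the beam.
- logger: Fixed grey clamshell data logger, case 150 x 200 x 45 mm (x, y, z) with a lid of the same outline, 14 mm thick. Origin: centre of the underside of the case; x axis level from the front (tab side, roughly towards the robot) to the hinge side, z up. Stands on the side of the table where the rig is not.
- lid (a joint): Lid angle in rad: 0 = shut (flat), grows as the front edge rises; 60 degrees = 1.05. Stiff friction hinge, about 0.5 Nm plus the lid's weight (about 0.22 kg): 2.5 to 4 N at the tab; it stays where it is left.
- lid_tab (a point): Point to grip on the lid's black tab, a bar that sticks 50 mm out of the middle of the lid's front edge in the lid's plane, 20 mm wide along the logger's y and 12 mm thick; this point is 16 mm from the tab's end, 184 mm from the hinge axis, 55 mm above the table when shut.
- lid_hinge (a point): Point in the middle of the lid's hinge axis, 55 mm above the table; the axis is the logger's y axis.
- ball_standard: Bystander: white 30 mm ball on a steel foot, 60 mm high, between rig and logger. Origin under its foot.
- screwdriver: Bystander: screwdriver 190 mm long lying in the middle, between the robot and the ball standard.
- mug: Bystander: white mug 90 mm high at the left.
- bottle: Bystander: white bottle 160 mm high at the right.
- ring: Bystander: steel ring 36 mm across, 14 mm high, lying in front of the logger beside the tab. Origin under its centre.
- socket: Bystander: steel wrench socket 24 mm across, 34 mm high, standing by the rig on the side away from the latch. Origin under its centre.

How it is judged:
By the outcome, as a careful person would: the job done as asked, in the order asked, and still so for the second after the job is handed in, while the arm keeps its last pose, push and grip.
It also fails if it takes over 51 s, if anything falls off the work surface, if the arm or the gripper's body presses on something with over 40 N, if the wrist force passes 120 N, or if a joint passes its speed limit or range.

## Robot

A 6-joint arm with a two-finger parallel gripper is mounted at the origin on the work surface. World frame = base frame: x ahead of the robot, y to its left, z up, the work surface at z = 0. Lengths are in m, angles in rad, forces in N, time in s.
With the tool pointing down it reaches from about 0.225 to 0.875 m from the base axis. Payload 3.4 kg.
Tool frame: the origin (TCP) lies at the very end of the fingers, on their centre line; the grasp point (between the pads) lies 19 mm behind it; z points along the fingers, y is the direction in which the jaws open and shut (so a half turn about z gives the same grasp; the last joint's range is limited). The gripper opens to 85 mm and grips with 20 to 120 N. Pads are 22 mm wide; open, the fingers measure 114 mm over their backs; the gripper's body (76 mm by 85 mm) begins 54 mm behind the grasp point. The pads swing forward as they close: fully open they stand 13 mm farther back than shut.
Start: joints at [1.031, 0.276, 1.505, -0, 1.361, -0.121], TCP at [0.234, 0.525, 0.231] pointing down, gripper open.
Joint ranges: [-2.89, 2.89], [-0.75, 2.08], [0.22, 2.7], [-1.18, 4.32], [0.11, 2.71], [-2.7, 2.7]. Speed limits (rad/s): [2.57, 2.57, 3.14, 3.14, 3.14, 3.14].

## Interface

Orientations are given as a unit quaternion [w, x, y, z].
In Python, from rig import ctrl gives the robot as it stands.
- The arm moves only by the tool jog_arm, never from a script. Its argument "rows" is one flat list of numbers, 5 for each row, row after row: the shift along the tool's x, y, z in cm, then the turn about the tool's z in rad, then the opening, from 0 (shut) to 1 (fully open). A call has 1 to 12 rows; each row is the pose to reach, as a shift and turn from the pose measured when the call began, along the tool's axes at that moment; what a row does not reach only later rows make up. A row lasts 1/10 s, in which the tool goes at most 50 mm and 8.59 degrees, less where a joint would pass 70% of its speed; a pose out of reach is approached as far as the arm can. A call with a gripper value outside its range is refused whole. The fingers move at their own pace and stop on an object; the grip force is fixed at half the most. Time passes only in rows, so rows that repeat a pose let the fingers close. It gives the time, the measured TCP pose, the force and the opening at its end, in the units of the state.
- ctrl.sense(): the state, without advancing time (a new reading comes with each control period).
- ctrl.read_camera(name): name is "scene" or "top" or "wrist"; returns the picture (384x512x3 uint8, red, green, blue); there is no depth.
- ctrl.camera_info(name): a dict with "K" (3x3 intrinsics, pixels), "pose" (4x4, takes a point from camera to world coordinates); the wrist camera has in their place "hand_eye" (4x4, takes a point from camera to tool coordinates, whose origin is the TCP and whose axes are the flange's). Camera axes: x right, y up, looking along -z (the intrinsics and any distortion apply to the point x, -y, -z); pixel columns grow to the right and rows downward; lengths in m; the calibration is good to about 2 mm. A picture is of the moment at which its call begins: read the wrist's pose just before it. camera_info takes no time and is no camera call.
- ctrl.finish_job(): hands the job in, once; it reports no verdict.
The state is a dict: "time": time; "q": joint angles; "dq": joint speeds; "joint_efforts": joint torques, N m; "tcp_pos": TCP position; "eef_rot": TCP orientation; "contact_force": force on the tool from outside, world axes, zero at the start; "moment": the same for the moment, N m; "gripper_width": opening from 0.0 (shut) to 1.0 (fully open).
Only numpy, scipy, OpenCV 4.12 (cv2) and the standard library are available. Lean on these libraries where they do the work, as an engineer would, in place of code of your own. Each camera call takes 0.05 s, during which the arm holds its last target. There are 200 camera calls.

## Working session

There is one attempt and no reset: what is moved stays moved. The work goes in short steps, Python scripts to look and compute and a tool call to move; the robot and the scene stay as the last step left them, time stands still between calls to the robot, and variables do not carry over. Pictures are saved under pics/ and viewed, about 8 in all and at most 12, crops included, and the job is handed in when it is done.

Besides the shell and the picture viewer there is one more tool, called after "Call:" as a command line: name --argument value ..., lists and objects as JSON in quotes. jog_arm: Moves the arm, as the interface text tells. Its arguments: {"type":"object","properties":{"rows":{"type":"array","items":{"type":"number"}}},"required":["rows"]}

```bash
ls; mkdir -p pics
python3 - <<'E'
from rig import ctrl
import cv2,numpy as np
np.set_printoptions(precision=4,suppress=True)
s=ctrl.sense();print(s)
for n in("scene","top","wrist"):
    i=ctrl.camera_info(n);print(n,i)
    cv2.imwrite(f"pics/{n}0.png",ctrl.read_camera(n)[:,:,::-1])
E
```

```text
pics
{'time': 0.0, 'q': array([ 1.031 ,  0.2766,  1.5061,  0.    ,  1.3607, -0.121 ]), 'dq': array([-0.0009, -0.0006,  0.0011,  0.0005,  0.0009,  0.0011]), 'joint_efforts': array([  0.0003, -41.6768, -24.5806,  -0.0003,   0.0106,  -0.    ]), 'tcp_pos': array([0.2336, 0.5248, 0.2304]), 'eef_rot': array([-0.0003,  0.2079,  0.9782, -0.0009]), 'contact_force': array([-0.0771, -0.7361, -0.5117]), 'moment': array([-0.0267, -0.0309, -0.0173]), 'gripper_width': 1.0026177921347985}
scene {'K': array([[377.6418,   0.    , 257.5518],
       [  0.    , 377.6418, 198.9793],
       [  0.    ,   0.    ,   1.    ]]), 'pose': array([[ 0.6   , -0.6453,  0.4729,  1.1065],
       [ 0.7999,  0.4939, -0.3409, -0.363 ],
       [-0.0136,  0.5828,  0.8125,  1.0383],
       [ 0.    ,  0.    ,  0.    ,  1.    ]])}
top {'K': array([[397.8193,   0.    , 255.795 ],
       [  0.    , 397.8193, 186.8793],
       [  0.    ,   0.    ,   1.    ]]), 'pose': array([[ 0.0946,  0.9753, -0.1994,  0.3392],
       [-0.9955,  0.0926, -0.0195, -0.0034],
       [-0.0005,  0.2004,  0.9797,  1.2894],
       [ 0.    ,  0.    ,  0.    ,  1.    ]])}
wrist {'K': array([[345.0818,   0.    , 253.9234],
       [  0.    , 345.0818, 188.708 ],
       [  0.    ,   0.    ,   1.    ]]), 'hand_eye': array([[-0.0001,  0.9645,  0.2639,  0.0665],
       [ 1.    ,  0.0001,  0.0002,  0.001 ],
       [ 0.0002,  0.2639, -0.9645, -0.1418],
       [ 0.    ,  0.    ,  0.    ,  1.    ]])}
```

View pics/top0.png

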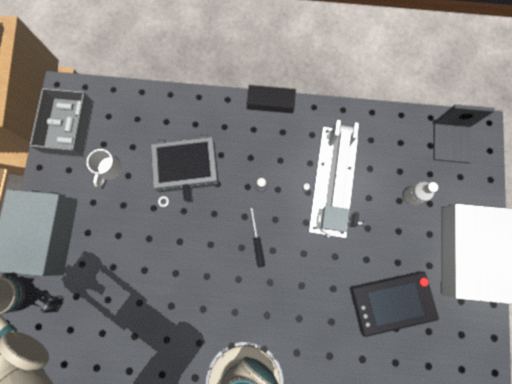

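View pics/scene0.png

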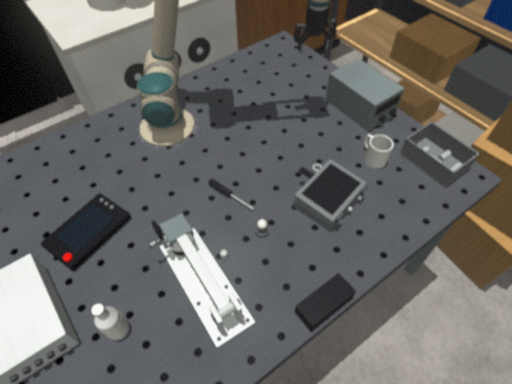

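The top view shows the logger at about (185,162), its tab at (187,192), and the ring at (163,201). The rig plate runs from the ball end (330,220) to the pivot (345,130), and the latch paddle is at about (360,223) on the right.

```bash
cat > h.py <<'E'
import numpy as np, cv2
from scipy.spatial.transform import Rotation as R
np.set_printoptions(precision=4,suppress=True)
from rig import ctrl
def cam(name,s=None):
    i=ctrl.camera_info(name)
    if name!="wrist": return i["K"],i["pose"]
    s=s or ctrl.sense(); T=np.eye(4); q=s["eef_rot"]
    T[:3,:3]=R.from_quat(np.r_[q[1:],q[0]]).as_matrix(); T[:3,3]=s["tcp_pos"]
    return i["K"],T@i["hand_eye"]
def ray(c,uv):
    K,P=c; d=np.linalg.inv(K)@[uv[0],uv[1],1]; return P[:3,3],P[:3,:3]@(d*[1,-1,-1])
def onz(c,uv,z):
    o,d=ray(c,uv); return o+d*(z-o[2])/d[2]
def proj(c,p):
    K,P=c; x=P[:3,:3].T@(np.asarray(p)-P[:3,3]); x=K@(x*[1,-1,-1]); return x[:2]/x[2]
def tool(p,s=None):
    "world point -> shift in tool axes, cm, from TCP"
    s=s or ctrl.sense(); q=s["eef_rot"]
    return R.from_quat(np.r_[q[1:],q[0]]).as_matrix().T@(np.asarray(p)-s["tcp_pos"])*100
E
python3 - <<'E'
from h import *
im=cv2.imread("pics/top0.png");c=cam("top")
a=cv2.resize(im[125:215,140:230],None,fx=6,fy=6,interpolation=cv2.INTER_CUBIC)
b=cv2.resize(im[115:245,300:370],None,fx=4.15,fy=4.15,interpolation=cv2.INTER_CUBIC)
b=b[:540];cv2.imwrite("pics/crop1.png",np.hstack([a,b[:,:259]]))
g=cv2.cvtColor(im,cv2.COLOR_BGR2GRAY)
m=(g>185).astype(np.uint8);m[:, :300]=0;m[:,368:]=0;m[:110]=0;m[245:]=0
n,l,st,ce=cv2.connectedComponentsWithStats(cv2.morphologyEx(m,cv2.MORPH_CLOSE,np.ones((15,15))))
k=1+st[1:,4].argmax();pts=np.argwhere(l==k)[:,::-1].astype(np.float32)
bx=cv2.boxPoints(cv2.minAreaRect(pts));print("plate",bx)
for p in bx:print(onz(c,p,.01))
gl=g[130:200,140:230];m=((gl>95)&(gl<190)).astype(np.uint8)
n,l,st,ce=cv2.connectedComponentsWithStats(m);k=1+st[1:,4].argmax()
bx=cv2.boxPoints(cv2.minAreaRect(np.argwhere(l==k)[:,::-1].astype(np.float32)))+[140,130];print("logger",bx,st[k])
for p in bx:print(onz(c,p,.059))
E
```

```text
plate [[298.2935 232.5051]
 [311.9181 116.6963]
 [359.6109 122.3072]
 [345.9863 238.116 ]]
[ 0.4639 -0.1278  0.01  ]
[ 0.8606 -0.1452  0.01  ]
[ 0.8557 -0.3077  0.01  ]
[ 0.4604 -0.281   0.01  ]
logger [[140. 130.]
 [229. 130.]
 [229. 199.]
 [140. 199.]] [   0    0   90   70 3981]
[0.7421 0.4138 0.059 ]
[0.7694 0.1257 0.059 ]
[0.5431 0.1011 0.059 ]
[0.5167 0.3791 0.059 ]
```

View pics/crop1.png

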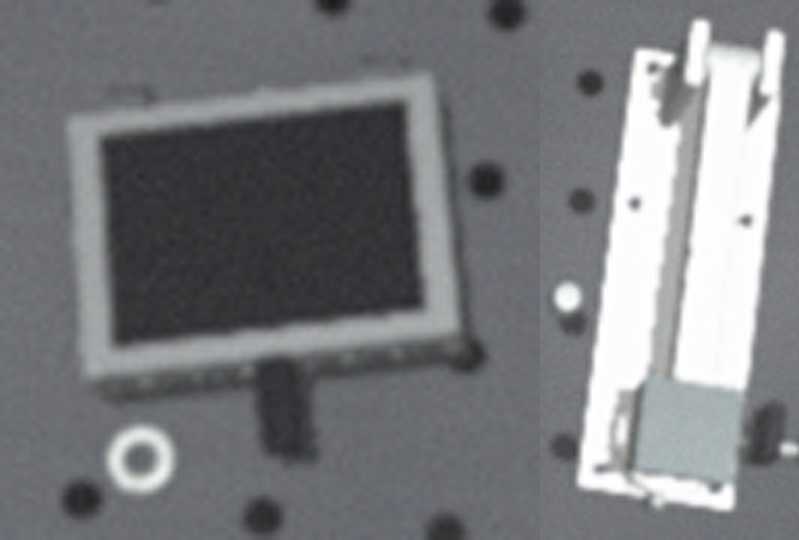

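The crop shows the tab centre line from crop (283,362) to (291,458), the plate corners, and the coupler top with corners (645,378), (748,388), (738,478) and (636,470). The dark paddle is at about (768,430).

Run:
```python
from h import *
c=cam("top")
L=lambda x,y:(x/6+140-.4,y/6+125-.4)
Rr=lambda x,y:((x-540)/4.15+300-.4,y/4.15+115-.4)
P={}
for n,p,z in [("bl",L(70,118),.059),("br",L(432,75),.059),("fr",L(460,332),.059),("fl",L(86,372),.059),("tab0",L(280,362),.061),("tab1",L(288,458),.061),("ring",L(140,460),.01)]:
    P[n]=onz(c,p,z);print(n,P[n])
for n,p,z in [("pBL",Rr(637,50),.01),("pFL",Rr(580,485),.01),("pFR",Rr(735,508),.01),
 ("c1",Rr(645,378),.122),("c2",Rr(748,388),.122),("c3",Rr(738,478),.122),("c4",Rr(636,470),.122),("pad",Rr(768,430),.173),("sock",Rr(568,297),.034)]:
    P[n]=onz(c,p,z);print(n,P[n])
ct=np.mean([P[k] for k in("c1","c2","c3","c4")],0);print("coupler",ct)
u=P["pBL"]-P["pFL"];print("plate yaw",np.arctan2(u[1],u[0]),np.linalg.norm(u))
v=P["pFL"]-P["pFR"];print("from front",np.arctan2(-v[0],v[1]),np.linalg.norm(v))
w=P["bl"]-P["br"];print("logger yaw",np.arctan2(-w[0],w[1]),np.linalg.norm(w))
```

```text
bl [0.6976 0.3702 0.059 ]
br [0.7401 0.1792 0.059 ]
fr [0.6002 0.1478 0.059 ]
fl [0.5602 0.3413 0.059 ]
tab0 [0.5748 0.24   0.061 ]
tab1 [0.5244 0.2292 0.061 ]
ring [0.5234 0.3188 0.01  ]
pBL [ 0.8285 -0.1848  0.01  ]
pFL [ 0.4705 -0.1625  0.01  ]
pFR [ 0.4641 -0.2827  0.01  ]
c1 [ 0.5396 -0.1897  0.122 ]
c2 [ 0.5393 -0.2633  0.122 ]
c3 [ 0.4745 -0.2593  0.122 ]
c4 [ 0.4733 -0.1873  0.122 ]
pad [ 0.5031 -0.2668  0.173 ]
sock [ 0.6125 -0.1404  0.034 ]
coupler [ 0.5067 -0.2249  0.122 ]
plate yaw -0.06217378160178316 0.35868039121542733
from front -0.05288116172598197 0.12033383278295978
logger yaw 0.21869671233820884 0.19573836716757848
```

Call:
jog_arm --rows '[-3,-1,0,-0.05,0.6,-7,-2.5,0,-0.1,0.6,-11,-3.9,0,-0.17,0.6,-15,-5.3,0,-0.24,0.6,-19,-6.7,0,-0.31,0.6,-23,-8.1,0,-0.38,0.6,-27,-9.5,0,-0.45,0.6,-31,-11,0,-0.52,0.6,-35,-12.4,0,-0.58,0.6,-38,-13.4,0,-0.62,0.6,-39.9,-14.1,0,-0.638,0.6,-39.9,-14.1,0,-0.638,0.6]'

```text
time: 1.35
tcp_pos: [0.5428, 0.2317, 0.2301]
eef_rot: [-0.0, -0.108, 0.994, -0.001]
contact_force: [-1.0, 0.9, -0.9]
gripper_width: 0.604
```

Run:
```python
from h import *
s=ctrl.sense();print(s["time"],s["tcp_pos"],s["eef_rot"],s["dq"]);np.save("s1.npy",np.r_[s["tcp_pos"],s["eef_rot"]])
im=ctrl.read_camera("wrist")[:,:,::-1].copy();cv2.imwrite("pics/w1.png",im)
print(proj(cam("wrist",s),[.541,.234,.061]))
```

```text
1.35 [0.5428 0.2317 0.2301] [-0.0004 -0.1077  0.9942 -0.0011] [ 0.0439 -0.0179  0.0277  0.0414  0.0198  0.0325]
[256.5484 167.5584]
```

View pics/w1.png

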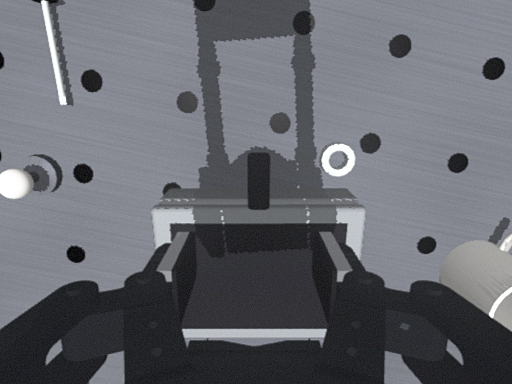

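The tab is at columns 248–270 and rows 152–208, square to the image, and the ring at (338,160) is well clear.

Run:
```python
from h import *
v=np.load("s1.npy");s=dict(tcp_pos=v[:3],eef_rot=v[3:]);c=cam("wrist",s)
e=onz(c,(259,153),.06);b=onz(c,(259,208),.06);print("tab end,base",e,b,np.linalg.norm(b-e))
l=onz(c,(154,208),.059);r=onz(c,(364,208),.059);print("lid front",l,r,np.linalg.norm(l-r),np.arctan2(-(r-l)[0],(r-l)[1]))
u=(b-e)/np.linalg.norm(b-e);g=e+.016*u;print("grip",g,u,"hinge",g+.184*u, tool(np.r_[g[:2],.055-.019],s))
```

```text
tab end,base [0.5275 0.2333 0.06  ] [0.579  0.2448 0.06  ] 0.052726920232884486
lid front [0.6009 0.147  0.059 ] [0.5578 0.3426 0.059 ] 0.20035950384569784 0.21679155053088292
grip [0.5431 0.2368 0.06  ] [0.976  0.2179 0.    ] hinge [0.7227 0.2769 0.06  ] [-0.1665  0.5313 19.4039]
```

Call:
jog_arm --rows '[-0.1,0.5,2,0,0.6,-0.1,0.5,6,0,0.6,-0.1,0.5,10,0,0.6,-0.1,0.5,14,0,0.6,-0.1,0.5,17,0,0.6,-0.1,0.5,19,0,0.6,-0.1,0.5,19.4,0,0.5,-0.1,0.5,19.4,0,0.3,-0.1,0.5,19.4,0,0,-0.1,0.5,19.4,0,0,-0.1,0.5,19.4,0,0,-0.1,0.5,19.4,0,0]'

```text
time: 2.6
tcp_pos: [0.5409, 0.2349, 0.0371]
eef_rot: [-0.001, -0.109, 0.994, -0.003]
contact_force: [1.1, -9.7, -3.5]
gripper_width: 0.225
```

Call:
jog_arm --rows '[0,0,0,0,0,0,0,0,0,0,0,0,0,0,0]'

```text
time: 2.9
tcp_pos: [0.5411, 0.2348, 0.0381]
eef_rot: [-0.001, -0.109, 0.994, -0.003]
contact_force: [-0.5, -4.2, 0.4]
gripper_width: 0.225
```

Call:
jog_arm --rows '[-0.02,0,-0.8,0,0,-0.07,0,-1.6,0,0,-0.16,0,-2.4,0,0,-0.28,0,-3.2,0,0,-0.44,0,-3.98,0,0,-0.63,0,-4.76,0,0,-0.85,0,-5.53,0,0,-1.11,0,-6.29,0,0,-1.4,0,-7.04,0,0,-1.72,0,-7.78,0,0,-2.08,0,-8.5,0,0,-2.47,0,-9.2,0,0]'

```text
time: 4.1
tcp_pos: [0.5655, 0.2403, 0.1301]
eef_rot: [-0.001, -0.11, 0.994, -0.004]
contact_force: [6.1, -3.0, -11.9]
gripper_width: 0.223
```

Run:
```python
from h import *
s=ctrl.sense();g=s["tcp_pos"]+[0,0,.019]
H=np.array([.7227,.2769,.055]);u=np.array([.976,.2179,0])
d=g-H;x=-d@u;print(s["contact_force"],s["moment"],s["gripper_width"],x,d[2],np.hypot(x,d[2]),np.degrees(np.arctan2(d[2],x)))
t=H-u*.092+[0,0,.1593-.019];print(tool(t,s))
```

```text
[  6.1028  -2.9932 -11.9361] [-0.3429 -0.4168  0.078 ] 0.22260184863119292 0.1613668827729885 0.09405924745826946 0.1867790483118687 30.23750923830411
[-6.9209  0.1018 -6.541 ]
```

Call:
jog_arm --rows '[-0.47,0,-0.77,0,0,-1.02,0,-1.56,0,0,-1.6,0,-2.32,0,0,-2.23,0,-3.06,0,0,-2.89,0,-3.76,0,0,-3.59,0,-4.42,0,0,-4.32,0,-5.04,0,0,-5.09,0,-5.63,0,0,-5.88,0,-6.18,0,0,-6.7,0,-6.6,0,0,-6.9,0,-6.7,0,0,-6.9,0,-6.7,0,0]'

```text
time: 5.3
tcp_pos: [0.6324, 0.2551, 0.1976]
eef_rot: [-0.002, -0.109, 0.994, -0.005]
contact_force: [0.6, -4.9, -6.8]
gripper_width: 0.224
```

Run:
```python
from h import *
s=ctrl.sense();g=s["tcp_pos"]+[0,0,.019]
H=np.array([.7227,.2769,.055]);u=np.array([.976,.2179,0])
d=g-H;x=-d@u;print(s["contact_force"],s["moment"],s["gripper_width"],x,d[2],np.hypot(x,d[2]),np.degrees(np.arctan2(d[2],x)))
```

```text
[ 0.5935 -4.9317 -6.7891] [-0.6492  0.5231  0.0526] 0.22356670094999898 0.09286514759766752 0.16155189839928402 0.18634095501190595 60.108346847292005
```

Call:
jog_arm --rows '[0,0,0,0,0.3,0,0,0,0,0.4,0,0,0,0,0.5,0,0,0,0,0.5,0,0,-1,0,0.5,0,0,-3,0,0.5,0,0,-5,0,0.5,0,0,-8,0,0.5,2,0,-9,0,0.5,5,0,-9,0,0.5,8,0,-9,0,0.5,8,0,-9,0,0.5]'

```text
time: 6.5
tcp_pos: [0.551, 0.2382, 0.2899]
eef_rot: [-0.002, -0.11, 0.994, -0.004]
contact_force: [0.1, 1.1, 0.1]
gripper_width: 0.497
```

Run:
```python
from h import *
s=ctrl.sense();print(s["time"],s["tcp_pos"],s["eef_rot"],s["q"])
im=ctrl.read_camera("scene")[:,:,::-1];c=cam("scene")
cv2.imwrite("pics/s2.png",cv2.resize(im[120:270,240:420],None,fx=4,fy=4,interpolation=cv2.INTER_CUBIC))
H=np.array([.7227,.2769,.055]);u=np.array([.976,.2179,0])
for a in(50,55,60,65):
  t=np.radians(a);print(a,(proj(c,H-u*.2*np.cos(t)+[0,0,.2*np.sin(t)])-[240,120])*4)
print(proj(c,H)*4-[960,480])
# target above the latch handle, hover
g=np.array([.5067,-.2249,0]);yw=-.058;y=np.array([-np.sin(yw),np.cos(yw),0]);p=g-.049*y;p[2]=.25;print(p,tool(p,s),tool([.54,.05,.28],s))
```

```text
6.5 [0.551  0.2382 0.2899] [-0.0023 -0.1098  0.9939 -0.0044] [ 0.2969  0.2933  1.3368 -0.0077  1.5177 -1.4935]
50 [332.5347 118.2957]
55 [349.9612 117.2162]
60 [368.5867 117.8611]
65 [388.2735 120.2875]
[441.9273 327.752 ]
[ 0.5039 -0.2738  0.25  ] [ 15.7507 -48.9045   4.4758] [  5.1755 -18.1173   1.1663]
```

View pics/s2.png

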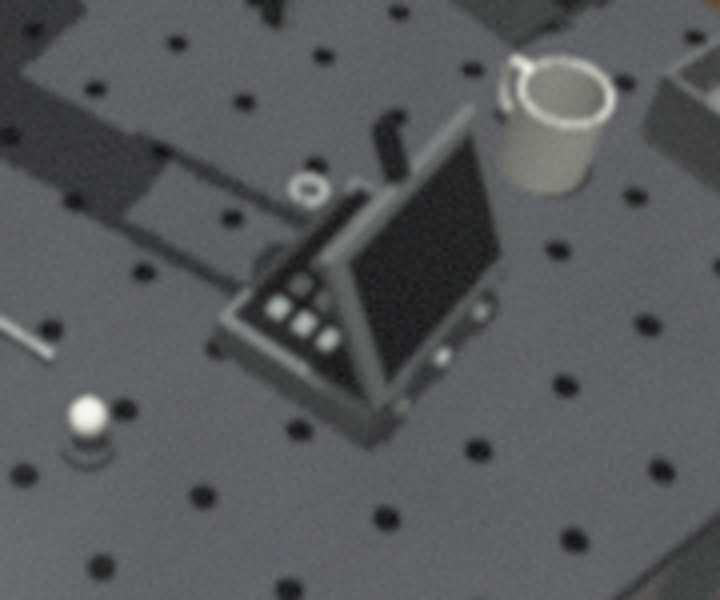

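The lid stands at about 60°, with the tab tip near crop (378,128) against a predicted (369,118), and the ring is untouched. Next is the latch.

Call:
jog_arm --rows '[0.8,-2.5,0,0.02,0.5,2.2,-7,0,0.05,0.5,3.7,-11.5,0,0.08,0.5,5.1,-16,0,0.1,0.5,6.6,-20.5,0,0.13,0.5,8,-25,0.5,0.16,0.5,9.5,-29.5,1,0.19,0.5,10.9,-34,2,0.21,0.5,12.4,-38.5,3,0.24,0.5,13.8,-43,4,0.26,0.5,15.2,-47.2,4,0.277,0.5,15.7,-48.9,4,0.277,0.5]'

```text
time: 7.75
tcp_pos: [0.507, -0.2781, 0.2541]
eef_rot: [-0.0, 0.031, 1.0, -0.005]
contact_force: [0.3, 1.3, 0.7]
gripper_width: 0.498
```

Call:
jog_arm --rows '[0,0,0,0,0.5,0,0,0,0,0.5]'

```text
time: 7.95
tcp_pos: [0.5076, -0.2781, 0.2541]
eef_rot: [0.0, 0.031, 1.0, -0.005]
contact_force: [-0.6, -0.1, -0.5]
gripper_width: 0.502
```

Run:
```python
from h import *
s=ctrl.sense();print(s["time"],s["tcp_pos"],s["eef_rot"],s["dq"]);np.save("s2.npy",np.r_[s["tcp_pos"],s["eef_rot"]])
im=ctrl.read_camera("wrist")[:,:,::-1].copy();cv2.imwrite("pics/w2.png",im)
print(proj(cam("wrist",s),[.5039,-.2738,.173]),proj(cam("wrist",s),[.5067,-.2249,.122]))
```

```text
7.95 [ 0.5076 -0.2781  0.2541] [ 0.0001  0.0309  0.9995 -0.005 ] [ 0.0306 -0.0172  0.0197  0.0088  0.0079 -0.0014]
[259.9202 190.363 ] [319.9258 173.3538]
```

View pics/w2.png

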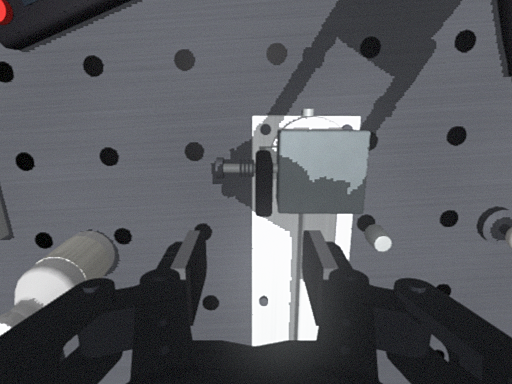

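The paddle's top is at columns 255–272 and rows 152–216, centre about (264,184). The coupler top is centred at about (323,172), and its edges are square to the image.

Run:
```python
from h import *
v=np.load("s2.npy");s=dict(tcp_pos=v[:3],eef_rot=v[3:]);c=cam("wrist",s)
p=onz(c,(264,184),.173);k=onz(c,(323.3,172),.122);print(p,k,(p-k)[:2])
e=onz(c,(279,131),.122)-onz(c,(368,131),.122);print(np.arctan2(-(-e)[0],(-e)[1]),np.linalg.norm(e))
e=onz(c,(252,120),.01)-onz(c,(252,340),.01);print("plate edge yaw",np.arctan2(-e[1],-e[0]))
print(tool(np.r_[p[:2],.151-.019],s))
```

```text
[ 0.4997 -0.2708  0.173 ] [ 0.5057 -0.2222  0.122 ] [-0.0061 -0.0487]
-0.06078948202141664 0.0697266546674084
plate edge yaw -0.06335454824300464
[ 0.8453  0.7979 12.2027]
```

Run:
```python
from h import *
v=np.load("s2.npy");s=dict(tcp_pos=v[:3],eef_rot=v[3:]);c=cam("wrist",s);t=cam("top")
for z in(.06,.08,.1,.12,.14,.15):print(z,onz(c,(220,168),z)[:2],onz(t,(359.4,222.6),z)[:2])
```

```text
0.06 [ 0.5101 -0.3132] [ 0.5074 -0.3091]
0.08 [ 0.506  -0.3107] [ 0.5047 -0.3041]
0.1 [ 0.5019 -0.3082] [ 0.5019 -0.2992]
0.12 [ 0.4979 -0.3058] [ 0.4992 -0.2942]
0.14 [ 0.4938 -0.3033] [ 0.4965 -0.2892]
0.15 [ 0.4917 -0.302 ] [ 0.4951 -0.2867]
```

Call:
jog_arm --rows '[0.7,0.75,1,0,0.5,0.7,0.75,3,0,0.5,0.7,0.75,6,0,0.5,0.7,0.75,9,0,0.5,0.7,0.75,11,0,0.5,0.7,0.75,12,0,0.5,0.7,0.75,12.2,0,0.4,0.7,0.75,12.2,0,0.2,0.7,0.75,12.2,0,0,0.7,0.75,12.2,0,0,0.7,0.75,12.2,0,0,0.7,0.75,12.2,0,0]'

```text
time: 9.2
tcp_pos: [0.5018, -0.2721, 0.1334]
eef_rot: [0.001, 0.031, 1.0, -0.006]
contact_force: [0.7, -5.9, -1.1]
gripper_width: 0.133
```

Call:
jog_arm --rows '[0,0,0,0,0,0,0,0,0,0,0,0,0,0,0]'

```text
time: 9.5
tcp_pos: [0.5018, -0.2721, 0.1335]
eef_rot: [0.001, 0.031, 1.0, -0.006]
contact_force: [1.7, -2.7, -3.6]
gripper_width: 0.131
```

Call:
jog_arm --rows '[0,-0.3,0,0,0,0,-0.6,0,0,0,0,-0.9,0,0,0,0,-1.2,0,0,0,0,-1.5,0,0,0,0,-1.6,0,0,0,0,-1.6,0,0,0,0,-1.6,0,0,0]'

```text
time: 10.3
tcp_pos: [0.501, -0.2837, 0.1334]
eef_rot: [0.001, 0.031, 1.0, -0.002]
contact_force: [1.2, 8.8, -0.8]
gripper_width: 0.134
```

Call:
jog_arm --rows '[0,-0.5,0,0,0,0,-0.7,0,0,0,0,-0.9,0,0,0,0,-0.9,0,0,0,0,-0.9,0,0,0]'

```text
time: 10.8
tcp_pos: [0.5007, -0.2881, 0.1334]
eef_rot: [0.001, 0.031, 1.0, 0.002]
contact_force: [2.2, 11.2, 0.2]
gripper_width: 0.134
```

Call:
jog_arm --rows '[-0.13,-0.45,-0.7,0,0,-0.27,-0.45,-1.4,0,0,-0.43,-0.45,-2.1,0,0,-0.6,-0.45,-2.8,0,0,-0.8,-0.45,-3.45,0,0,-1,-0.45,-4.15,0,0,-1.23,-0.45,-4.8,0,0,-1.47,-0.45,-5.5,0,0,-1.47,-0.45,-5.5,0,0]'

```text
time: 11.7
tcp_pos: [0.5147, -0.2885, 0.187]
eef_rot: [-0.0, 0.031, 1.0, 0.007]
contact_force: [3.6, 11.6, -7.7]
gripper_width: 0.131
```

Call:
jog_arm --rows '[-0.3,-0.45,-0.8,0,0,-0.55,-0.45,-1.5,0,0,-0.8,-0.45,-2.1,0,0,-1.1,-0.45,-2.6,0,0,-1.2,-0.45,-2.9,0,0,-1.2,-0.45,-2.9,0,0,-1.2,-0.45,-2.9,0,0]'

```text
time: 12.4
tcp_pos: [0.5261, -0.2892, 0.2138]
eef_rot: [-0.002, 0.03, 0.999, 0.011]
contact_force: [4.1, 11.6, -7.6]
gripper_width: 0.133
```

Run:
```python
from h import *
s=ctrl.sense();print(s["time"],s["tcp_pos"],s["contact_force"],s["gripper_width"],s["dq"])
a=ctrl.read_camera("scene")[:,:,::-1][130:350,130:410]
b=ctrl.read_camera("top")[:,:,::-1][115:250,135:385]
a=cv2.resize(a,(560,440));b=cv2.resize(b,(240,130));o=np.zeros((440,800,3),np.uint8);o[:,:560]=a;o[:130,560:]=b
cv2.imwrite("pics/end.png",o)
```

```text
12.4 [ 0.5261 -0.2892  0.2138] [ 4.0811 11.6233 -7.6127] 0.1333234095769891 [-0.0003  0.0002  0.0035  0.0008 -0.0031 -0.0002]
```

View pics/end.png

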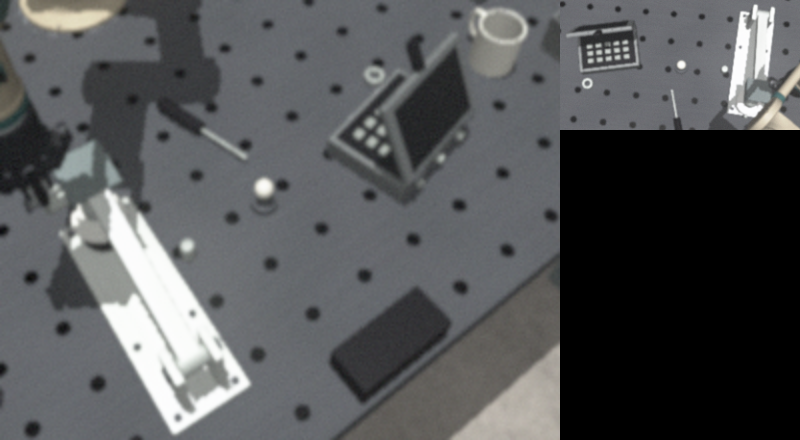

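Run:
```python
from h import *
c=cam("scene");k=np.array([.5057,-.2222,.122]);u=np.array([np.cos(.062),-np.sin(.062),0])
for t in(0,.22,.3):
  x=.28*(1-np.cos(t))+.017*np.sin(t);z=.28*np.sin(t)-.017*(1-np.cos(t))
  print(t,z,(proj(c,k+u*x+[0,0,z])-130)*2)
s=ctrl.sense();print(s["tcp_pos"],s["contact_force"]);print(ctrl.finish_job())
```

```text
0 0.0 [ 89.9662 191.8561]
0.22 0.060694551101263705 [ 84.8021 173.8019]
0.3 0.08198637818031039 [ 83.9787 168.7837]
[ 0.5261 -0.2893  0.2138] [ 4.281  10.3355 -8.2317]
the job is handed in; nothing more can be done
None
```

I tilted the logger's lid up, then pulled the latch and lifted the beam. I handed the job in at about 12.5 s with the gripper still holding the beam up.

- **Lid:** I gripped the tab and swung it along its arc to about 60° (60.1° by the arm's pose), then let go. A picture afterwards showed it standing at about 60°. The tab tip appeared about 10 crop pixels from where I predicted, within a few degrees.
- **Latch:** I pulled the handle about 16 mm and kept it pulled. The 11 N pull matches the spring at that travel.
- **Beam:** The gripper rose 80 mm, which puts the coupler end about 80 mm up. The last readings were steady: about 8 N hanging on the gripper, handle still gripped (opening about 0.13). I judged the beam height in the last picture only by eye. The coupler was clearly off the ball, near (92,165), where about 80 mm of lift predicted (84,169) and 60 mm predicted (85,174). That picture alone does not fix the height closely.
- **Other things:** The ring, ball standard, screwdriver, socket and mug looked undisturbed in the last picture. The bottle was outside that crop, so I did not check it at the end. The arm worked about 0.1 m from it.

No check failed.

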